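# Switch the bench vacuum over to the yellow valve

### The job

Switch the conservation bench's vacuum line over: first turn the blue lever clockwise until you feel it come up against its stop, so that the blue valve is fully closed, and only then open the yellow valve until its lever stands squarely over the middle of the red mark on its dial. Leave the red mark where it is set, do not knock or shift the things standing around, and let go of both levers.

Things in the scene. Friction and masses are not known exactly. Their poses are not given: they have to be found in the camera images.
- header: white pipe, diameter 25 mm, length 620 mm, running along its y above both valves. Origin on the table, in line with the valves' centres; pipe axis at x = 30, z = 390 mm: it hangs over the levers, so the tool cannot stand upright there: come tilted from the robot's side. Stands at x = 170, y = -295 and 295 mm, a bar joining each top to the pipe.
- blue_valve: valve unit with the blue lever: 25 mm pipe rising away from the robot at 35 deg, brass valve in it, riser at x = 115 mm up to the header. Base plate 250 x 90 mm. Origin on the table under the valve's centre (100 mm up), x away from the robot, z up. Lever axis through that centre along n = (-sin 35, 0, cos 35 deg). White dial, radius 74 mm, its top 32 mm from the centre along n.
- yellow_valve: the same unit with the yellow lever and the red mark on its dial; same origin, axes and sizes. The two units stand side by side in either order, 260 to 340 mm apart.
- blue_lever (a joint): opening angle q of the blue valve, rad: 0 = closed, against its stop, lever along -y of the unit (right); 1.57 = fully open, lever up the slope along u = (cos 35, 0, sin 35 deg) (anticlockwise from above). The lever points along sin(q) u - cos(q) y of the unit. Stiff (0.7 N m, some 6 N at the grip); stays where left.
- yellow_lever (a joint): opening angle of the yellow valve, rad, same meaning as the blue one's; it starts closed.
- blue_hub (a point): on the blue lever's axis, 55 mm along n from the valve's centre, level with the middle of the grip. Its z axis is n, 35 deg from vertical, leaning up and back towards the robot; x and y turn with the lever: at angle 0 x is up the slope, y to the left.
- blue_grip (a point): middle of the lever's blue plastic grip: 60 mm long, 20 mm wide, 32 mm high (along n), 120 mm from the axis; the lever ends at 150 mm. Axes as blue_hub; the lever points along -y. Under the grip there is nothing for 20 mm; the dial does not reach under it.
- yellow_hub (a point): the same point of the yellow lever, same axes.
- yellow_grip (a point): the same point of the yellow lever's grip, same sizes and axes.
- mark (a joint): angle at which the red mark is set on the yellow valve's dial, rad, counted as the lever's angle: the lever is over the middle of the mark when both values are equal.
- mark_tab (a point): top of the red mark, a tab 20 mm wide, 24 mm long and 8 mm thick on the edge of the yellow valve's dial, 74 mm from the axis, just under the lever's bare steel arm (14 mm wide). Same axes as the hub, turned to the mark's angle: the lever is aligned when its y axis is parallel to the mark's.
- pink_jar: bystander: white jar with a pink lid, 56 mm across, 55 mm high, standing between the two valves; origin at its underside (middle).
- glass_bottle: bystander: amber glass bottle, 52 mm across, 130 mm high, standing behind, between the two risers; origin at its underside (middle).
- brush: bystander: blue brush 190 mm long lying at the right; origin at its underside near its middle, along its x.
- green_tin: bystander: green tin, 70 mm across, 120 mm high, standing to the left of the valves; origin at its underside (middle).
- swab_cup: bystander: white cup, 70 mm across, 80 mm high, at the right; origin at its underside (middle).
- urn: bystander: silver two-handled urn, 315 mm high, 200 mm over its handles, at the left; origin at its underside (middle).

How it is judged:
On the way, in this order (a step that is already met when the one before it is completed fails the run):
1. the blue valve is fully closed against its stop (within 0.05 rad, about 3 degrees) (value of joint blue_lever below 0.05 rad), for 0.2 s.
2. the yellow lever stands over the middle of the red mark (within 6 degrees), the blue valve still closed (angle between the y axis of yellow_grip and the y axis of mark_tab, either way round below 0.1 rad and value of joint blue_lever below 0.05 rad), for 0.3 s.
At the end, for the whole second after the job is handed in: the blue lever is closed against its stop (under 0.05 rad), the yellow lever points within 6 degrees (0.1 rad) of the middle of the red mark, the mark has not been shifted (8 mm), and both levers are at rest (all of step 2 and distance of mark_tab from where it was at the start of the episode below 0.008 m and velocity of joint blue_lever between -0.05 and 0.05 rad/s and velocity of joint yellow_lever between -0.05 and 0.05 rad/s); the robot touches nothing.
It fails at once if the yellow valve is opened (over 0.15 rad) while the blue one is still open (over 0.15 rad) (value of joint each of yellow_lever, blue_lever above 0.15 rad).
It fails at once if a bystander is shifted by more than 30 mm (distance of any of pink_jar, glass_bottle, brush, green_tin, swab_cup, urn from where it was at the start of the episode above 0.03 m).
It fails at once if a standing bystander is tipped (angle between any of pink_jar, glass_bottle, green_tin, swab_cup, urn's own z axis and vertical above 0.5 rad).
It also fails if it takes over 51 s, if anything falls off the work surface, if the arm or the gripper's body presses on something with over 40 N, if the wrist force passes 120 N, or if a joint passes its speed limit or range.

### The arm

A 7-joint arm with a two-finger parallel gripper is mounted at the origin on the work surface. World frame = base frame: x ahead of the robot, y to its left, z up, the work surface at z = 0. Lengths are in m, angles in rad, forces in N, time in s.
With the tool pointing down it reaches from about 0.4 to 0.9 m from the base axis. Payload 5.5 kg.
Tool frame: the origin (TCP) lies midway between the tips of the shut fingers; the grasp point (between the pads) lies ctrl.grasp_offset behind it (ctrl.grasp_offset is the distance from the TCP to the grasp point, in m); z points along the fingers, y is the line along which they close (so a half turn about z gives the same grasp; the last joint's range is limited). The gripper opens to 85 mm and grips with 20 to 120 N. Pads are 22 mm wide; open, the fingers measure 114 mm over their backs; the gripper's body (76 mm by 85 mm) begins 54 mm behind the grasp point. The pads swing forward as they close: fully open they stand 13 mm farther back than shut.
Start: joints at [1.609, 0.501, -0.427, 1.55, 0.221, 1.138, -0.21], TCP at [0.145, -0.634, 0.231] pointing down, gripper open.
Joint ranges: [-2.88, 2.88], [-0.31, 2.03], [-1.54, 1.56], [0.2, 2.42], [-1.41, 4.55], [0.19, 2.02], [-2.57, 2.57]. Speed limits (rad/s): [2.57, 2.57, 3.14, 3.14, 3.14, 3.14, 3.14].

### API

Orientations are given as a rotation vector (axis times angle).
In Python, from bench import ctrl gives the robot as it stands.
- The arm moves only by the shell command python3 -m creep 'ROWS' [FORCE]. ROWS is JSON, a list of rows, each a list of 3 entries, a list of its own where there are three numbers: the turn, a rotation vector about the tool's x, y, z in degrees, then the shift along the tool's x, y, z in cm, then the opening, from -1 (shut) to 1 (fully open). In form: [[[rx, ry, rz], [dx, dy, dz], gripper], ...]. A call has 1 to 8 rows; each row shifts and turns the commanded pose from where the row before left it, along the tool's axes as they then stand; what a row does not reach is not made up. A row lasts 1/10 s, in which the tool goes at most 50 mm and 8.59 degrees, less where a joint would pass 70% of its speed; a pose out of reach is approached as far as the arm can. A call is refused whole if a number of a shift passes 5 or a number of a turn 8.59, either way. A call with a gripper value outside its range is refused whole. The fingers move at their own pace and stop on an object; FORCE is the grip in N (left out, the last holds). Time passes only in rows, so rows that do not move let the fingers close. It gives the time, the measured TCP pose, the force, the opening and the grip force at its end, in the units of the state.
- ctrl.get_obs(): the state, without advancing time (a new reading comes with each control period).
- ctrl.capture(name): name is "side" or "top" or "wrist"; returns the picture (480x640x3 uint8, red, green, blue); there is no depth.
- ctrl.camera_model(name): a dict with "mtx" (3x3 intrinsics, pixels), "R" (3x3) and "t" (3): a world point X has camera coordinates R X + t. Camera axes: x right, y down, z forward; pixel columns grow to the right and rows downward; lengths in m; the calibration is good to about 2 mm. The wrist camera is an equidistant fisheye: a pixel r from the principal point sees the ray r / f radians off the axis. A picture is of the moment at which its call begins: read the wrist's pose just before it. camera_model takes no time and is no camera call; for the wrist camera it gives the pose at the moment of the call.
- ctrl.job_done(): hands the job in; it is judged then, once.
The state is a dict: "time_s": time; "joint_pos": joint angles; "dq": joint speeds; "effort": joint torques, N m; "eef_pos": TCP position; "eef_rot": TCP orientation; "ft_force": force on the tool from outside, world axes, zero at the start; "wrist_torque": the same for the moment, N m; "finger_gap": finger opening in m; "grasp_force": force on a finger pad.
Only numpy, scipy, OpenCV 4.12 (cv2) and the standard library are available. Lean on these libraries where they do the work, as an engineer would, in place of code of your own. Each camera call takes 0.05 s, during which the arm holds its last target. There are 200 camera calls.

## Working session

There is one attempt and no reset: what is moved stays moved. The work goes in short steps, Python scripts to look and compute and a shell command to move; the robot and the scene stay as the last step left them, time stands still between calls to the robot, and variables do not carry over. Pictures are saved under pics/ and viewed, at most 10 in all, crops included, and the job is handed in when it is done.

```bash
ls; mkdir -p pics
python3 - <<'E'
from bench import ctrl
import cv2,numpy as np
np.set_printoptions(precision=4,suppress=True)
for n in ("side","top"):
    cv2.imwrite(f"pics/{n}0.png",cv2.cvtColor(ctrl.capture(n),cv2.COLOR_RGB2BGR))
    m=ctrl.camera_model(n);print(n,np.array(m["mtx"]),np.array(m["R"]),m["t"])
o=ctrl.get_obs();print(o, ctrl.grasp_offset)
E
```

```text
pics
side [[587.5887   0.     320.4139]
 [  0.     587.5887 241.6947]
 [  0.       0.       1.    ]] [[-0.7964 -0.6046 -0.0159]
 [-0.3259  0.4512 -0.8308]
 [ 0.5095 -0.6565 -0.5563]] [0.4512 0.2365 1.3252]
top [[479.3737   0.     321.642 ]
 [  0.     479.3737 246.9977]
 [  0.       0.       1.    ]] [[ 0.0267 -0.9996 -0.002 ]
 [-0.9797 -0.0257 -0.1986]
 [ 0.1985  0.0072 -0.9801]] [0.0406 0.5485 1.2774]
{'time_s': 0.1, 'joint_pos': array([ 1.6092,  0.5018, -0.4268,  1.5513,  0.2208,  1.1383, -0.2103]), 'dq': array([ 0.0007, -0.0016, -0.0004, -0.0025,  0.0008, -0.0005, -0.0013]), 'effort': array([ -0.0115, -57.0811,  -5.8384, -28.1747,   0.0105,   0.0056,
        -0.    ]), 'eef_pos': array([ 0.1447, -0.6331,  0.2304]), 'eef_rot': array([-3.12  , -0.3521,  0.0002]), 'ft_force': array([ 0.3251, -0.2677,  1.1714]), 'wrist_torque': array([0.014 , 0.0189, 0.0003]), 'grasp_force': 0.0, 'finger_gap': 0.08502240380955273} 0.0187
```

View pics/side0.png

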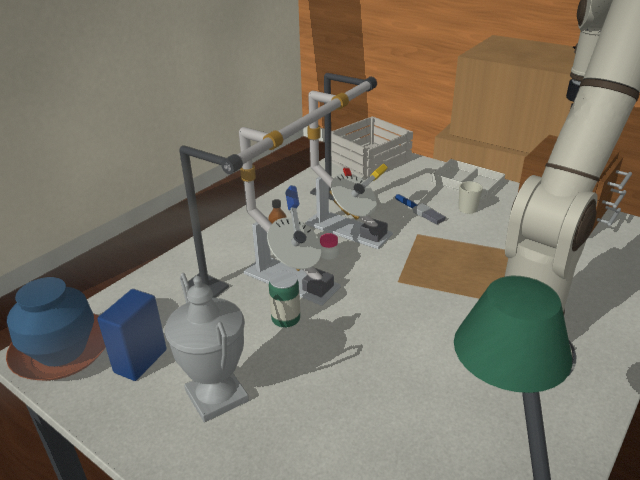

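View pics/top0.png

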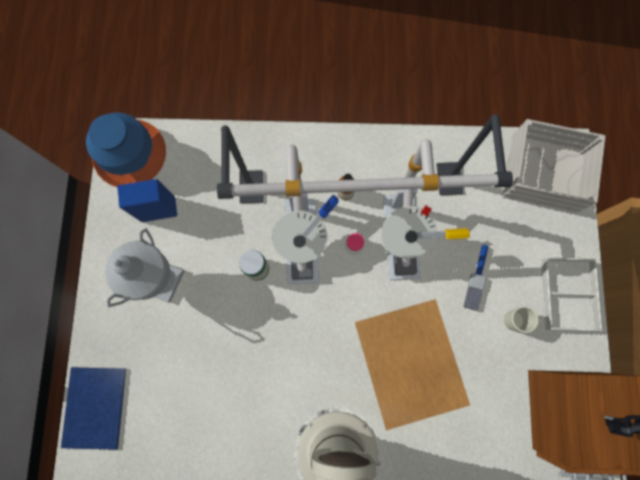

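The views show the blue valve at left (hub about (299,241) top, (299,237) side), with its lever pointing up and right. The yellow valve is at right (hub (411,237) top, (360,188) side), with its lever closed and its red tab at about (426,211) top. Next I triangulate these points.

```bash
cat > h.py <<'E'
import cv2,numpy as np
from bench import ctrl
from scipy.spatial.transform import Rotation as Ro
np.set_printoptions(precision=4,suppress=True)
M={n:{k:np.array(v) for k,v in ctrl.camera_model(n).items() if k in("mtx","R","t")} for n in("side","top")}
def tri(ps,pt):
    P=[M[n]["mtx"]@np.c_[M[n]["R"],M[n]["t"]] for n in("side","top")]
    X=cv2.triangulatePoints(P[0],P[1],np.array(ps,float).reshape(2,1),np.array(pt,float).reshape(2,1)).ravel();X=X[:3]/X[3]
    return X,[np.linalg.norm(proj(n,X)-p) for n,p in(("side",ps),("top",pt))]
def proj(n,X):
    c=M[n]["R"]@X+M[n]["t"];return (M[n]["mtx"]@(c/c[2]))[:2]
def ray(n,p,z):
    m=M[n];d=m["R"].T@np.linalg.inv(m["mtx"])@np.array([p[0],p[1],1.]);c=-m["R"].T@m["t"]
    return c+d*(z-c[2])/d[2]
HSV={"blue":((108,150,60),(125,255,255)),"yellow":((22,150,100),(32,255,255)),"red":((0,180,80),(6,255,255))}
def blob(img,col,box):
    h=cv2.cvtColor(img,cv2.COLOR_RGB2HSV);m=cv2.inRange(h,*HSV[col])
    if col=="red": m|=cv2.inRange(h,(176,180,80),(180,255,255))
    x0,y0,x1,y1=box;k=np.zeros_like(m);k[y0:y1,x0:x1]=m[y0:y1,x0:x1]
    mo=cv2.moments(k,True);a=mo["m00"]
    return (np.array([mo["m10"],mo["m01"]])/a if a else None),a
def dark(img,box,t=70):
    g=img.max(2);k=np.zeros_like(g);x0,y0,x1,y1=box;k[y0:y1,x0:x1]=(g[y0:y1,x0:x1]<t)
    n,l,s,c=cv2.connectedComponentsWithStats(k);i=1+np.argmax(s[1:,4]);return c[i],s[i,4]
E
python3 - <<'E'
from h import *
im={n:ctrl.capture(n) for n in("side","top")}
B={"blue":((280,180,305,212),(315,190,342,220)),"yellow":((365,155,392,185),(440,225,475,245)),"red":((338,163,356,182),(418,203,434,218))}
for c,(bs,bt) in B.items():
    s,a=blob(im["side"],c,bs);t,b=blob(im["top"],c,bt);print(c,s,a,t,b,*tri(s,t) if s is not None and t is not None else "")
for c,bs,bt in(("bh",(289,227,310,246),(291,232,308,250)),("yh",(350,180,370,198),(402,229,420,246))):
    s,a=dark(im["side"],bs);t,b=dark(im["top"],bt);print(c,s,a,t,b,*tri(s,t))
for p in((224,190),(504,179),(293,187),(431,182)): print("pipe",ray("top",p,.39))
for p in((233,163),(372,84)): print("pipe side",ray("side",p,.39))
bg=cv2.cvtColor(np.vstack([cv2.resize(im["top"][165:290,270:490],None,fx=3,fy=3,interpolation=cv2.INTER_CUBIC)]),cv2.COLOR_RGB2BGR);cv2.imwrite("pics/crop.png",bg)
E
```

```text
blue [289.9048 201.619 ] 42.0 [327.8553 206.4277] 159.0 [0.6282 0.0421 0.1851] [np.float64(0.4479330115616079), np.float64(0.6819010813896368)]
yellow [379.2095 170.5048] 105.0 [457.0685 233.3836] 219.0 [ 0.5717 -0.2953  0.1518] [np.float64(0.2549145752538508), np.float64(0.43378788767450654)]
red [346.2333 171.1667] 30.0 [425.7179 210.5385] 39.0 [ 0.6286 -0.2107  0.1677] [np.float64(0.3348781567586347), np.float64(0.5614419047346051)]
bh [299.7476 236.6408] 103 [299.2647 240.8088] 68 [0.5426 0.1124 0.1479] [np.float64(0.18937952716403716), np.float64(0.27030094943254274)]
yh [358.8289 188.25  ] 76 [411.1573 236.2247] 89 [ 0.5628 -0.1769  0.148 ] [np.float64(0.03826819101335145), np.float64(0.062045152787979695)]
pipe [0.5971 0.2627 0.39  ]
pipe [ 0.637 -0.331  0.39 ]
pipe [0.6076 0.1168 0.39  ]
pipe [ 0.6263 -0.1758  0.39  ]
pipe side [0.597  0.2558 0.39  ]
pipe side [ 0.6285 -0.3309  0.39  ]
```

View pics/crop.png

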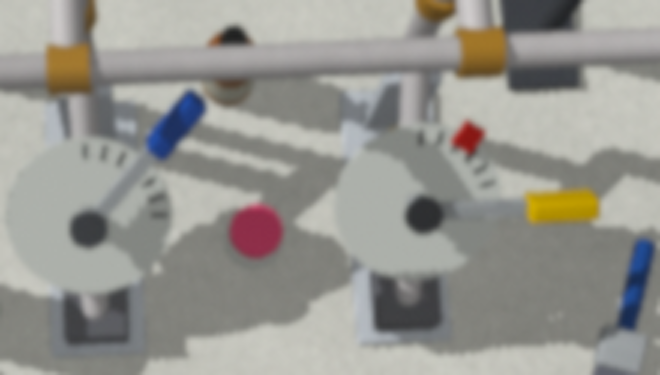

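```bash
cat >> h.py <<'E'
yaw=.069; T=np.radians(45); S=np.radians(35)
Z=Ro.from_euler("z",yaw).as_matrix()
u=Z@[np.cos(S),0,np.sin(S)]; n=Z@[-np.sin(S),0,np.cos(S)]; yv=Z@[0,1.,0]
off=n*.055
# unit centres from hub measurements, cap height forced: hub plane z=.145
HUB={"b":np.array([.5426,.1124,.1479]),"y":np.array([.5628,-.1769,.148])}
for k in HUB: HUB[k]=HUB[k]-n*(HUB[k][2]-.1451)/n[2]
def lev(q): return np.sin(q)*u-np.cos(q)*yv
def pose(k,q,back=0,sgn=1,T=T,r=.12):
    """TCP pose with the grasp point at the grip, tool y square to the lever"""
    z=-n;ty=sgn*(np.cos(q)*u+np.sin(q)*yv);R=np.c_[np.cross(ty,z),ty,z]
    R=Ro.from_rotvec(-yv*(T-S)).as_matrix()@R
    return HUB[k]+lev(q)*r+R[:,2]*(ctrl.grasp_offset-back),R
def cur():
    o=ctrl.get_obs();return np.array(o["eef_pos"]),Ro.from_rotvec(o["eef_rot"]).as_matrix(),o
def rows(p0,R0,wps,nper):
    """rows, deg/cm in tool axes, from p0,R0 through poses"""
    for (p,R),m in zip(wps,nper):
        w=Ro.from_matrix(R0.T@R).as_rotvec();out=[]
        a,Ra=p0,R0
        for i in range(1,m+1):
            b=p0+(p-p0)*i/m;Rb=R0@Ro.from_rotvec(w*i/m).as_matrix()
            out.append((Ra.T@(b-a))*100);a,Ra=b,Rb
        print(f"n={m} turn/row",np.round(np.degrees(w)/m,2),"shifts",[list(map(float,np.round(x,2))) for x in out])
        p0,R0=p,R
E
python3 - <<'E'
from h import *
p,R,o=cur();print(R)
print(HUB, ray("top",(355,242),.055),ray("top",(411,237),.148))
# checks: mark angle by ray onto tab-top plane (40 mm along n)
def plane(nm,px,h,k="y"):
    m=M[nm];d=m["R"].T@np.linalg.inv(m["mtx"])@np.array([px[0],px[1],1.]);c=-m["R"].T@m["t"];P=HUB[k]+n*(h-.055)
    X=c+d*((P-c)@n)/(d@n)-HUB[k];return np.arctan2(X@u,-X@yv),np.hypot(X@u,X@yv)
print("mark",plane("top",(425.7,210.5),.038),plane("side",(346.2,171.2),.038))
print("blue",plane("top",(327.9,206.4),.065,"b"),plane("side",(289.9,201.6),.065,"b"))
print("yel",plane("top",(457.07,233.4),.065),plane("side",(379.2,170.5),.065))
for s in(1,-1):
    P,Rt=pose("b",.853,.10,s);print(s,P,"\n",Rt,np.degrees(Ro.from_matrix(R.T@Rt).as_rotvec()))
E
```

```text
[[ 0.9748  0.2229 -0.0002]
 [ 0.2229 -0.9748  0.0012]
 [ 0.0001 -0.0012 -1.    ]]
{'b': array([0.5446, 0.1125, 0.1451]), 'y': array([ 0.5648, -0.1768,  0.1451])} [ 0.5639 -0.0374  0.055 ] [ 0.5609 -0.1763  0.148 ]
mark (np.float64(1.006897493670144), np.float64(0.07310229816082438)) (np.float64(1.0395200433575558), np.float64(0.07411893151610609))
blue (np.float64(0.8844690627581777), np.float64(0.12064279585468606)) (np.float64(1.0025118008992766), np.float64(0.09929308949345915))
yel (np.float64(0.04623772299873513), np.float64(0.11710835100678504)) (np.float64(0.015511690287193214), np.float64(0.11454750963892317))
1 [0.5665 0.0349 0.2544] 
 [[-0.5767  0.412   0.7054]
 [ 0.6194  0.7835  0.0488]
 [-0.5326  0.4651 -0.7071]] [ -53.5541   15.3747 -121.8814]
-1 [0.5665 0.0349 0.2544] 
 [[ 0.5767 -0.412   0.7054]
 [-0.6194 -0.7835  0.0488]
 [ 0.5326 -0.4651 -0.7071]] [12.8047 44.6021 47.3614]
```

```bash
python3 -m creep '[[[0,0,0],[1.5,-1.8,-1.2],0.1],[[0,0,0],[2.85,-3.58,-1.2],0.1],[[0,0,0],[2.85,-3.58,-1.2],0.1],[[0,0,0],[2.85,-3.58,-1.2],0.1],[[0,0,0],[2.85,-3.58,-1.2],0.1],[[0,0,0],[2.85,-3.58,-1.2],0.1],[[0,0,0],[2.85,-3.58,-1],0.1],[[0,0,0],[2.85,-3.58,-1],0.1]]' 40
python3 -m creep '[[[0,0,0],[2.85,-3.58,-0.8],0.1],[[0,0,0],[2.85,-3.58,-0.8],0.1],[[0,0,0],[2.85,-3.58,-0.8],0.1],[[0,0,0],[2.85,-3.58,-0.5],0.1],[[0,0,0],[2.85,-3.58,-0.5],0.1],[[0,0,0],[2.85,-3.58,-0.5],0.1],[[0,0,0],[2.85,-3.58,0],0.1],[[0,0,0],[2.85,-3.58,0],0.1]]'
python3 -c "
from h import *
p,R,o=cur();print(p,R,o['joint_pos'],o['finger_gap']);rows(p,R,[pose('b',.86,.25,-1)],[8])"
```

```text
time_s: 1.0
eef_pos: [0.2947, -0.3221, 0.3237]
eef_rot: [3.121, 0.352, -0.0]
ft_force: [0.4, -0.3, 1.2]
finger_gap: 0.0468
grasp_force: 0.0
time_s: 1.8
eef_pos: [0.453, 0.0077, 0.3629]
eef_rot: [3.119, 0.351, 0.002]
ft_force: [0.2, -0.6, -0.8]
finger_gap: 0.0473
grasp_force: 0.0
[0.453  0.0077 0.3629] [[ 0.975   0.2221  0.0017]
 [ 0.2221 -0.975  -0.0023]
 [ 0.0011  0.0026 -1.    ]] [ 1.0397  0.0555 -1.1414  1.8252  0.0551  1.2923 -1.463 ] 0.0473308668755247
n=8 turn/row [1.6  5.56 5.88] shifts [[0.16, -0.23, 0.03], [0.13, -0.24, 0.05], [0.1, -0.25, 0.06], [0.06, -0.26, 0.08], [0.03, -0.26, 0.09], [-0.01, -0.26, 0.1], [-0.04, -0.25, 0.1], [-0.08, -0.25, 0.11]]
```

```bash
python3 -m creep '[[[1.6,5.56,5.88],[0.15,-0.23,0.03],0.1],[[1.6,5.56,5.88],[0.13,-0.24,0.05],0.1],[[1.6,5.56,5.88],[0.1,-0.25,0.06],0.1],[[1.6,5.56,5.88],[0.06,-0.26,0.08],0.1],[[1.6,5.56,5.88],[0.03,-0.26,0.09],0.1],[[1.6,5.56,5.88],[0,-0.26,0.1],0.1],[[1.6,5.56,5.88],[-0.04,-0.25,0.1],0.1],[[1.6,5.56,5.88],[-0.08,-0.25,0.1],0.1]]'
python3 -c "
from h import *
p,R,o=cur();print(p,o['joint_pos'],o['finger_gap']);rows(p,R,[pose('b',.86,.25,-1),pose('b',.86,.06,-1)],[2,6])
cv2.imwrite('pics/w1.png',cv2.cvtColor(ctrl.capture('wrist'),cv2.COLOR_RGB2BGR))"
```

```text
time_s: 2.6
eef_pos: [0.4708, 0.0125, 0.3597]
eef_rot: [-2.825, 0.508, -0.748]
ft_force: [-1.1, -0.5, 0.1]
finger_gap: 0.047
grasp_force: 0.0
[0.4708 0.0125 0.3597] [ 0.2228 -0.3069 -0.1999  2.2222 -0.2322  0.6994 -1.773 ] 0.04696217534177668
n=2 turn/row [2.78 6.7  7.62] shifts [[-0.66, -0.61, -0.23], [-0.71, -0.53, -0.28]]
n=6 turn/row [0. 0. 0.] shifts [[-0.0, 0.0, 3.17], [0.0, -0.0, 3.17], [-0.0, 0.0, 3.17], [0.0, -0.0, 3.17], [-0.0, 0.0, 3.17], [-0.0, 0.0, 3.17]]
```

View pics/w1.png

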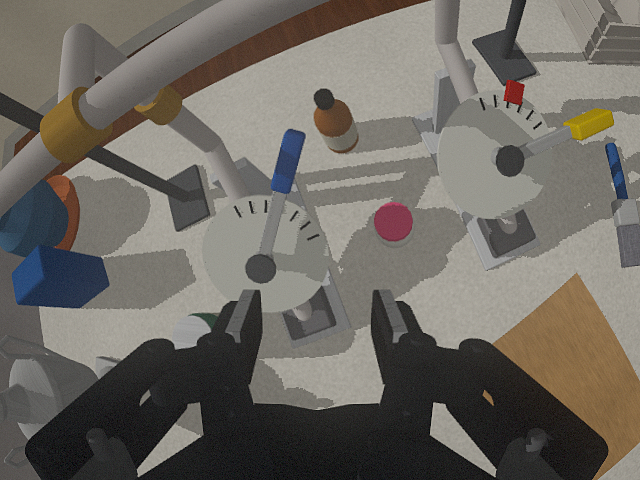

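The wrist view shows the blue lever grip at (288,160), its hub at (260,268), and the red tab at (514,92), with the header at upper left. The arm is folded near its joint 2 limit and short of the commanded turn, so I advance before finishing the turn.

```bash
python3 -m creep '[[[0,0,0],[-0.7,-0.5,2.5],0.1],[[0,0,0],[-0.7,-0.5,2.5],0.1],[[2.5,6,6],[0,0,2],0.1],[[2.5,6,6],[0,0,2],0.1],[[0,0,0],[0,0,0],0.1]]'
python3 -c "
from h import *
p,R,o=cur();print(p,o['joint_pos'],o['finger_gap']);rows(p,R,[pose('b',.86,.12,-1),pose('b',.86,.06,-1)],[2,3])"
```

```text
time_s: 3.15
eef_pos: [0.5016, 0.042, 0.2894]
eef_rot: [-2.659, 0.666, -0.9]
ft_force: [0.5, -0.0, 1.2]
finger_gap: 0.0468
grasp_force: 0.0
[0.5016 0.042  0.2894] [ 0.4066 -0.2178 -0.4622  2.389  -0.4937  0.2953 -1.7158] 0.04681221362319943
n=2 turn/row [0.67 3.23 3.75] shifts [[1.47, -0.17, 2.36], [1.32, -0.23, 2.44]]
n=3 turn/row [0. 0. 0.] shifts [[-0.0, 0.0, 2.0], [0.0, -0.0, 2.0], [-0.0, -0.0, 2.0]]
```

```bash
python3 -c "
from h import *
p,R,o=cur();print(np.degrees(np.arccos(-R[2,2])))
for T_ in (32,36,40):
  P=pose('b',.86,.06,-1,T=np.radians(T_));print(T_,P[0]);rows(p,R,[P],[4])
rows(P[0],P[1],[pose('b',.86,.0,-1,T=np.radians(40))],[3])"
```

```text
39.119434261927076
32 [0.6024 0.0381 0.2323]
n=4 turn/row [-1.62 -0.99  1.96] shifts [[1.1, -0.23, 2.67], [1.14, -0.35, 2.65], [1.17, -0.46, 2.61], [1.19, -0.57, 2.58]]
36 [0.6001 0.0379 0.2307]
n=4 turn/row [-1.02 -0.18  1.93] shifts [[1.04, -0.2, 2.67], [1.04, -0.28, 2.66], [1.04, -0.36, 2.65], [1.03, -0.44, 2.64]]
40 [0.5978 0.0377 0.2289]
n=4 turn/row [-0.42  0.62  1.91] shifts [[0.98, -0.16, 2.67], [0.94, -0.21, 2.67], [0.91, -0.26, 2.68], [0.87, -0.31, 2.69]]
n=3 turn/row [0. 0. 0.] shifts [[-0.0, 0.0, 2.0], [0.0, -0.0, 2.0], [-0.0, 0.0, 2.0]]
```

```bash
python3 -m creep '[[[-1,-0.2,1.9],[1.04,-0.2,2.67],0.1],[[-1,-0.2,1.9],[1.04,-0.28,2.66],0.1],[[-1,-0.2,1.9],[1.04,-0.36,2.65],0.1],[[-1,-0.2,1.9],[1.03,-0.44,2.64],0.1],[[0,0,0],[0,0,0],0.1]]'
python3 -c "
from h import *
p,R,o=cur();print(o['joint_pos'],o['finger_gap'])
t=np.radians(36);A=pose('b',.86,.06,-1,T=t);print(R.T@(p-A[0]));rows(p,R,[pose('b',.86,0,-1,T=t)],[4])
cv2.imwrite('pics/w2.png',cv2.cvtColor(ctrl.capture('wrist'),cv2.COLOR_RGB2BGR))"
```

```text
time_s: 3.65
eef_pos: [0.5704, 0.0356, 0.2523]
eef_rot: [-2.654, 0.81, -0.856]
ft_force: [-0.3, 0.4, 0.0]
finger_gap: 0.0471
grasp_force: 0.0
[ 0.4543  0.0259 -0.5771  2.2741  0.1549  0.2052 -2.4222] 0.04706942797634811
[-0.0087  0.0065 -0.0352]
n=4 turn/row [-0.27 -0.05  0.65] shifts [[0.21, -0.14, 2.38], [0.21, -0.15, 2.38], [0.21, -0.16, 2.38], [0.21, -0.18, 2.38]]
```

View pics/w2.png

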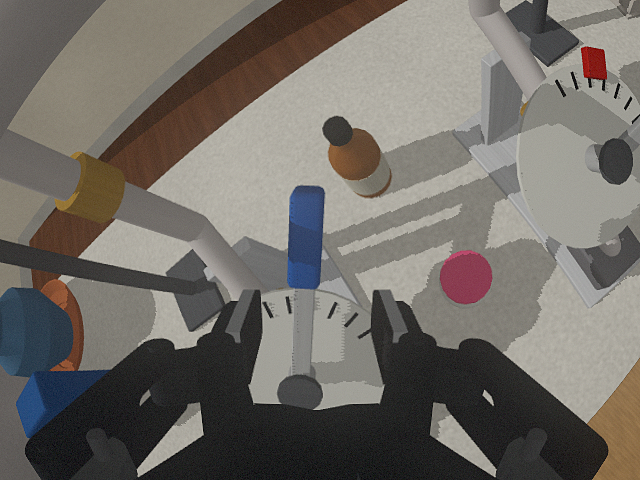

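The wrist view shows the blue grip lined up between the fingers (306,237), with the header at the left and clear. Joints 6 and 7 are near their limits, so I turn the tool half a turn about its axis, which gives the same grasp.

```bash
python3 -m creep '[[[0,0,-4],[0,0,0],0.1],[[0,0,-8.5],[0,0,0],0.1],[[0,0,-8.5],[0,0,0],0.1],[[0,0,-8.5],[0,0,0],0.1],[[0,0,-8.5],[0,0,0],0.1],[[0,0,-8.5],[0,0,0],0.1],[[0,0,-8.5],[0,0,0],0.1],[[0,0,-8.5],[0,0,0],0.1]]'
python3 -m creep '[[[0,0,-8.5],[0,0,0],0.1],[[0,0,-8.5],[0,0,0],0.1],[[0,0,-8.5],[0,0,0],0.1],[[0,0,-8.5],[0,0,0],0.1],[[0,0,-8.5],[0,0,0],0.1],[[0,0,-8.5],[0,0,0],0.1],[[0,0,-8.5],[0,0,0],0.1],[[0,0,-8.5],[0,0,0],0.1]]'
python3 -c "
from h import *
p,R,o=cur();print(o['joint_pos'],o['finger_gap'])
for t in(30,35):
  rows(p,R,[pose('b',.86,0.06,1,T=np.radians(t))],[6])"
```

```text
time_s: 4.5
eef_pos: [0.5682, 0.0371, 0.2528]
eef_rot: [2.783, 0.747, 0.947]
ft_force: [-0.2, 0.2, 0.2]
finger_gap: 0.047
grasp_force: 0.0
time_s: 5.3
eef_pos: [0.5682, 0.037, 0.2527]
eef_rot: [1.721, 1.981, 0.631]
ft_force: [0.2, -0.0, -0.2]
finger_gap: 0.0467
grasp_force: 0.0
[ 0.6534  0.0299 -0.7791  2.2736  0.1879  0.2064 -0.1494] 0.04674594591540597
n=6 turn/row [ 1.11  0.42 -7.55] shifts [[-0.05, 0.27, 0.62], [-0.09, 0.28, 0.61], [-0.13, 0.27, 0.6], [-0.17, 0.26, 0.6], [-0.21, 0.25, 0.59], [-0.24, 0.23, 0.59]]
n=6 turn/row [ 0.34  0.03 -7.57] shifts [[-0.04, 0.21, 0.61], [-0.07, 0.21, 0.61], [-0.1, 0.2, 0.61], [-0.13, 0.19, 0.61], [-0.15, 0.18, 0.61], [-0.17, 0.16, 0.61]]
```

```bash
python3 -m creep '[[[1.1,0.4,-7.55],[-0.05,0.27,0.6],0.1],[[1.1,0.4,-7.55],[-0.09,0.28,0.6],0.1],[[1.1,0.4,-7.55],[-0.13,0.27,0.6],0.1],[[1.1,0.4,-7.55],[-0.17,0.26,0.6],0.1],[[1.1,0.4,-7.55],[-0.21,0.25,0.6],0.1],[[1.1,0.4,-7.55],[-0.24,0.23,0.6],0.1],[[0,0,0],[0,0,0],0.1]]'
python3 -c "
from h import *
p,R,o=cur();print(o['joint_pos'],o['finger_gap'])
t=np.radians(30)
rows(p,R,[pose('b',.86,0.0,1,T=t)],[4])"
```

```text
time_s: 6.0
eef_pos: [0.6046, 0.0383, 0.2333]
eef_rot: [0.841, 2.506, 0.274]
ft_force: [0.1, 0.4, -0.1]
finger_gap: 0.0468
grasp_force: 0.0
[ 0.6306  0.2028 -0.8228  2.1216  0.4974  0.3927  0.366 ] 0.04680412803143954
n=4 turn/row [ 0.03  0.01 -0.09] shifts [[0.02, -0.02, 1.49], [0.02, -0.02, 1.49], [0.02, -0.02, 1.49], [0.02, -0.02, 1.49]]
```

```bash
python3 -m creep '[[[0,0,0],[0,0,1.5],0.1],[[0,0,0],[0,0,1.5],0.1],[[0,0,0],[0,0,1.5],0.1],[[0,0,0],[0,0,1.5],0.1],[[0,0,0],[0,0,0],0.1]]'
python3 -c "
from h import *
p,R,o=cur();print(o['joint_pos'],o['finger_gap'])
t=np.radians(30);A=pose('b',.86,0,1,T=t);print(R.T@(A[0]-p))
qs=np.arange(.86,-.2,-.1)
for a,b in zip(qs[:-1],qs[1:]): print(round(b,2),end=' ');rows(*pose('b',a,0,1,T=t),[pose('b',b,0,1,T=t)],[1])
cv2.imwrite('pics/w3.png',cv2.cvtColor(ctrl.capture('wrist'),cv2.COLOR_RGB2BGR))"
```

```text
time_s: 6.5
eef_pos: [0.6328, 0.0401, 0.1792]
eef_rot: [0.849, 2.507, 0.274]
ft_force: [-0.5, -0.1, 0.4]
finger_gap: 0.0473
grasp_force: 0.0
[ 0.4248  0.3256 -0.6244  2.1077  0.7539  0.3154  0.1239] 0.04727438206998592
[-0.0012  0.0011 -0.0012]
0.76 n=1 turn/row [-0.    0.    5.73] shifts [[0.06, -1.2, 0.07]]
0.66 n=1 turn/row [-0.    0.    5.73] shifts [[0.06, -1.2, 0.08]]
0.56 n=1 turn/row [ 0.   -0.    5.73] shifts [[0.06, -1.2, 0.09]]
0.46 n=1 turn/row [0.   0.   5.73] shifts [[0.06, -1.19, 0.09]]
0.36 n=1 turn/row [-0.    0.    5.73] shifts [[0.06, -1.19, 0.1]]
0.26 n=1 turn/row [-0.    0.    5.73] shifts [[0.06, -1.19, 0.1]]
0.16 n=1 turn/row [-0.    0.    5.73] shifts [[0.06, -1.19, 0.1]]
0.06 n=1 turn/row [0.   0.   5.73] shifts [[0.06, -1.19, 0.1]]
-0.04 n=1 turn/row [-0.    0.    5.73] shifts [[0.06, -1.19, 0.1]]
-0.14 n=1 turn/row [0.   0.   5.73] shifts [[0.06, -1.19, 0.1]]
```

View pics/w3.png

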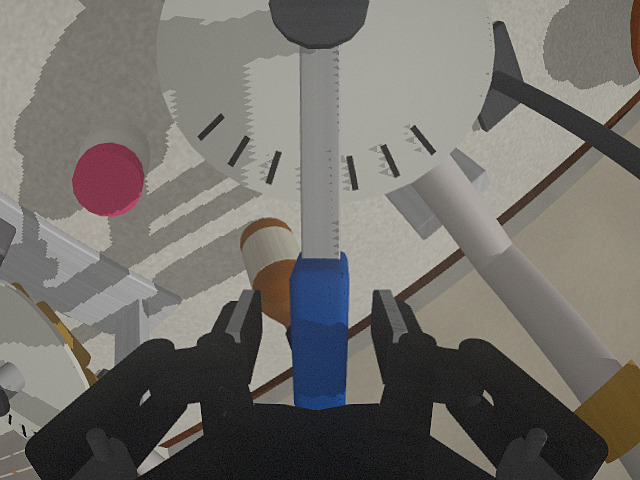

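The fingers straddle the blue grip squarely, with the grip at (320,325) between pads at (245,325) and (390,325). I close it along the arc.

```bash
python3 -m creep '[[[0,0,5.73],[0.06,-1.2,0.07],0.1],[[0,0,5.73],[0.06,-1.2,0.08],0.1],[[0,0,5.73],[0.06,-1.2,0.09],0.1],[[0,0,5.73],[0.06,-1.19,0.09],0.1],[[0,0,5.73],[0.06,-1.19,0.1],0.1],[[0,0,5.73],[0.06,-1.19,0.1],0.1],[[0,0,5.73],[0.06,-1.19,0.1],0.1],[[0,0,0],[0,0,0],0.1]]'
python3 -c "
from h import *
p,R,o=cur();print(o['joint_pos'],o['ft_force'],o['wrist_torque'])
t=np.radians(30);X=p-R[:,2]*ctrl.grasp_offset-HUB['b'];print(np.arctan2(X@u,-X@yv),np.hypot(X@u,X@yv),X@n)
A=pose('b',.16,0,1,T=t);print(R.T@(A[0]-p))"
```

```text
time_s: 7.35
eef_pos: [0.5795, -0.002, 0.1415]
eef_rot: [1.68, 2.126, 0.495]
ft_force: [0.5, 1.7, 2.3]
finger_gap: 0.0471
grasp_force: 1.1
[ 0.5565  0.3176 -0.6547  2.2553  1.0529  0.1906 -0.7881] [0.4922 1.6763 2.3059] [0.2654 0.0839 0.1476]
0.18272799258925354 0.11869812705348659 0.00020886093601107329
[-0.0014 -0.0028  0.0004]
```

```bash
python3 -m creep '[[[2,0,3],[0,-1,0.1],0.1],[[2,0,3],[0,-1,0.1],0.1],[[2,0,3],[0,-0.8,0.1],0.1],[[0,0,0],[0,0,0],0.1]]'
python3 -c "
from h import *
p,R,o=cur();print(o['joint_pos'],o['ft_force'],o['wrist_torque'])
X=p-R[:,2]*ctrl.grasp_offset-HUB['b'];print(np.arctan2(X@u,-X@yv),np.hypot(X@u,X@yv),X@n)
print(R.T@u,R.T@o['ft_force'])"
```

```text
time_s: 7.75
eef_pos: [0.5581, -0.0069, 0.126]
eef_rot: [1.912, 2.065, 0.434]
ft_force: [2.4, 1.7, 4.3]
finger_gap: 0.047
grasp_force: 2.1
[ 0.6398  0.3592 -0.7593  2.2266  0.8519  0.3167 -0.7309] [2.3721 1.6958 4.3058] [ 0.2911 -0.5005  0.2141]
-0.026333175094719705 0.1199657456180119 -0.0002964153630314345
[-0.0104  0.9825 -0.1859] [ 1.4706  4.0482 -2.9142]
```

```bash
python3 -m creep '[[[0,0,0],[0,-0.5,0],0.1],[[0,0,0],[0,-0.4,0],0.1],[[0,0,0],[0,0,0],0.1]]'
python3 -m creep '[[[0,0,0],[0,-0.3,0],0.1],[[0,0,0],[0,0,0],0.1]]'
python3 -c "
from h import *
p,R,o=cur();print(o['joint_pos'])
X=p-R[:,2]*ctrl.grasp_offset-HUB['b'];print(np.arctan2(X@u,-X@yv),np.hypot(X@u,X@yv),X@n)
print(R.T@o['ft_force'])"
```

```text
time_s: 8.05
eef_pos: [0.5515, -0.0079, 0.1228]
eef_rot: [1.909, 2.063, 0.438]
ft_force: [13.0, -0.1, -1.4]
finger_gap: 0.0468
grasp_force: 5.3
time_s: 8.25
eef_pos: [0.5513, -0.0079, 0.123]
eef_rot: [1.907, 2.061, 0.442]
ft_force: [18.7, 0.3, -2.1]
finger_gap: 0.0469
grasp_force: 7.6
[ 0.6289  0.3475 -0.7387  2.2501  0.879   0.2876 -0.759 ]
-0.08820565263679934 0.12092252791223758 0.0011857531692359806
[-1.0627 16.1064  9.7667]
```

The stop is felt: the force rose from 4 to 19 N with no further motion. I release and back off along the tool.

```bash
python3 -m creep '[[[0,0,0],[0,0.8,0],0.1],[[0,0,0],[0,0.6,0],0.1],[[0,0,0],[0,0,-2],0.1],[[0,0,0],[0,0,-2.5],0.1],[[0,0,0],[0,0,-3],0.1],[[0,0,0],[0,0,-3],0.1],[[0,0,0],[0,0,0],0.1]]'
python3 -c "
from h import *
p,R,o=cur();print(o['joint_pos'],np.degrees(np.arccos(-R[2,2])))
t=np.radians(25)
B=pose('y',.0,.09,1,T=t);rows(p,R,[B,pose('y',0,0,1,T=t)],[8,5])
im={n:ctrl.capture(n) for n in('side','top')}
for n in im: cv2.imwrite('pics/%s2.png'%n,cv2.cvtColor(im[n],cv2.COLOR_RGB2BGR))
for c,n,b in(('blue','top',(330,215,390,255)),('blue','side',(300,180,345,235))):print(blob(im[n],c,b),proj(n,HUB['b']+lev(0)*.12+n_*.01 if 0 else HUB['b']+lev(0)*.12))
"
```

```text
time_s: 8.95
eef_pos: [0.5164, -0.0132, 0.2175]
eef_rot: [1.92, 2.057, 0.426]
ft_force: [0.3, -0.3, 0.4]
finger_gap: 0.047
grasp_force: 0.0
[ 1.2008  0.1433 -1.2722  2.2279  0.3111  0.4653 -0.2203] 24.14027359094556
n=8 turn/row [-0.11  0.09  0.02] shifts [[-3.58, 0.03, 0.17], [-3.58, 0.03, 0.16], [-3.58, 0.03, 0.16], [-3.58, 0.03, 0.15], [-3.58, 0.03, 0.15], [-3.58, 0.03, 0.14], [-3.58, 0.03, 0.14], [-3.58, 0.04, 0.13]]
n=5 turn/row [0. 0. 0.] shifts [[0.0, -0.0, 1.8], [0.0, -0.0, 1.8], [0.0, 0.0, 1.8], [0.0, -0.0, 1.8], [0.0, -0.0, 1.8]]
(array([339.425 , 238.8375]), 80.0) [345.6195 238.6066]
(array([325.7254, 215.0915]), 142.0) [325.3703 215.7935]
```

View pics/top2.png

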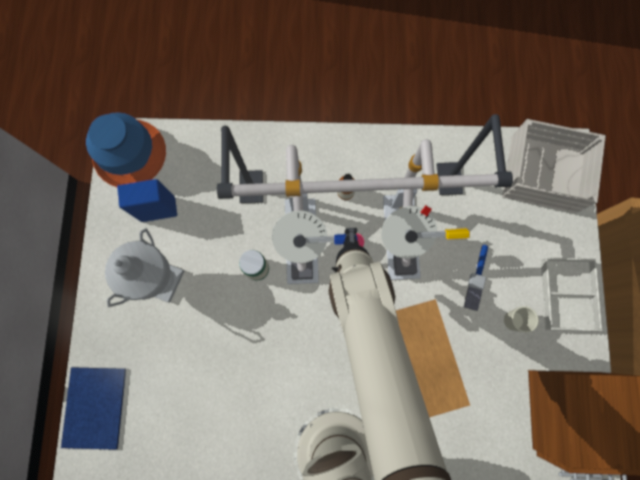

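The blue lever now points right to (339,239), where q=0 predicts it. Next is the yellow grip.

```bash
python3 -m creep '[[[0,0,0],[-3.58,0,0.15],0.1],[[0,0,0],[-3.58,0,0.15],0.1],[[0,0,0],[-3.58,0,0.15],0.1],[[0,0,0],[-3.58,0,0.15],0.1],[[0,0,0],[-3.58,0,0.15],0.1],[[0,0,0],[-3.58,0,0.15],0.1],[[0,0,0],[-3.58,0,0.15],0.1],[[0,0,0],[-3.58,0,0.15],0.1]]'
python3 -c "
from h import *
p,R,o=cur();print(o['joint_pos'],np.degrees(np.arccos(-R[2,2])))
t=np.radians(25)
B=pose('y',.0,.05,1,T=t);rows(p,R,[B,pose('y',0,0,1,T=t)],[4,4])
cv2.imwrite('pics/w4.png',cv2.cvtColor(ctrl.capture('wrist'),cv2.COLOR_RGB2BGR))"
```

```text
time_s: 9.85
eef_pos: [0.5426, -0.2945, 0.205]
eef_rot: [1.916, 2.071, 0.43]
ft_force: [1.0, -0.4, 0.7]
finger_gap: 0.0473
grasp_force: 0.0
[ 1.4986  0.5186 -1.135   1.9623  0.4417  0.6094  0.2624] 23.87909442794043
n=4 turn/row [-0.28  0.07  0.14] shifts [[-0.1, 0.07, 0.89], [-0.1, 0.07, 0.89], [-0.1, 0.06, 0.89], [-0.1, 0.06, 0.89]]
n=4 turn/row [0. 0. 0.] shifts [[-0.0, -0.0, 1.25], [0.0, 0.0, 1.25], [-0.0, -0.0, 1.25], [-0.0, -0.0, 1.25]]
```

View pics/w4.png

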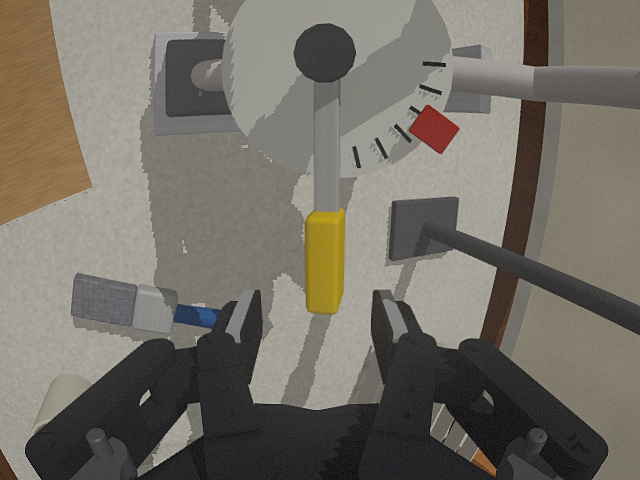

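The yellow lever lies centred between the fingers, with its grip at (325,262), its hub at (325,52) and the red tab at (434,130). Now I descend over it.

```bash
python3 -m creep '[[[-0.3,0,0.1],[-0.1,0.07,0.9],0.1],[[-0.3,0,0.1],[-0.1,0.07,0.9],0.1],[[-0.3,0,0.1],[-0.1,0.06,0.9],0.1],[[-0.3,0,0.1],[-0.1,0.06,0.9],0.1],[[0,0,0],[0,0,1.5],0.1],[[0,0,0],[0,0,1.5],0.1],[[0,0,0],[0,0,1.7],0.1],[[0,0,0],[0,0,0],0.1]]'
python3 -c "
from h import *
p,R,o=cur();print(o['joint_pos'])
t=lambda q:np.radians(25+9*q)
A=pose('y',0,0,1,T=t(0));print(R.T@(A[0]-p))
qs=np.arange(0,1.03,.102)
for a,b in zip(qs[:-1],qs[1:]): print(round(b,2),end=' ');rows(*pose('y',a,0,1,T=t(a)),[pose('y',b,0,1,T=t(b))],[1])
"
```

```text
time_s: 10.7
eef_pos: [0.58, -0.2953, 0.1321]
eef_rot: [1.912, 2.049, 0.453]
ft_force: [0.7, -0.2, 0.3]
finger_gap: 0.0468
grasp_force: 0.0
[ 1.297   0.6214 -0.9375  1.9593  0.5733  0.4558  0.1466]
[-0.0007 -0.0008  0.0039]
0.1 n=1 turn/row [-0.92 -0.05 -5.84] shifts [[0.06, 1.23, -0.21]]
0.2 n=1 turn/row [-0.91 -0.14 -5.84] shifts [[0.06, 1.24, -0.19]]
0.31 n=1 turn/row [-0.89 -0.23 -5.84] shifts [[0.06, 1.24, -0.17]]
0.41 n=1 turn/row [-0.86 -0.32 -5.84] shifts [[0.06, 1.24, -0.14]]
0.51 n=1 turn/row [-0.82 -0.41 -5.84] shifts [[0.05, 1.24, -0.12]]
0.61 n=1 turn/row [-0.78 -0.49 -5.84] shifts [[0.05, 1.24, -0.1]]
0.71 n=1 turn/row [-0.72 -0.57 -5.84] shifts [[0.05, 1.24, -0.08]]
0.82 n=1 turn/row [-0.66 -0.64 -5.84] shifts [[0.04, 1.24, -0.06]]
0.92 n=1 turn/row [-0.59 -0.7  -5.84] shifts [[0.04, 1.24, -0.04]]
1.02 n=1 turn/row [-0.52 -0.76 -5.84] shifts [[0.04, 1.24, -0.02]]
```

```bash
python3 -m creep '[[[-0.9,0,-5.84],[0.06,1.2,0],0.1],[[-0.9,-0.1,-5.84],[0.06,1.24,0],0.1],[[-0.9,-0.2,-5.84],[0.06,1.24,-0.15],0.1],[[-0.85,-0.3,-5.84],[0.06,1.24,-0.14],0.1],[[-0.8,-0.4,-5.84],[0.05,1.24,-0.12],0.1],[[-0.8,-0.5,-5.84],[0.05,1.24,-0.1],0.1],[[-0.7,-0.6,-5.84],[0.05,1.24,-0.08],0.1],[[-0.7,-0.6,-5.84],[0.04,1.24,-0.06],0.1]]'
python3 -c "
from h import *
p,R,o=cur();print(o['joint_pos'],R.T@o['ft_force'])
X=p-R[:,2]*ctrl.grasp_offset-HUB['y'];q=np.arctan2(X@u,-X@yv);print(q,np.hypot(X@u,X@yv),X@n)
rows(p,R,[pose('y',1.02,0,1,T=np.radians(34))],[2])"
```

```text
time_s: 11.5
eef_pos: [0.6492, -0.2571, 0.1798]
eef_rot: [0.878, 2.455, 0.29]
ft_force: [-8.3, -5.0, 0.2]
finger_gap: 0.047
grasp_force: 4.0
[ 1.3187  0.6815 -1.1194  1.928   0.8356  0.4545  0.6664] [ 2.248  -8.1576 -4.7177]
0.7820183832383868 0.12096978094849918 0.001970450318019907
n=2 turn/row [-0.75 -0.54 -5.79] shifts [[0.15, 1.45, 0.05], [0.0, 1.46, 0.06]]
```

```bash
python3 -m creep '[[[-0.5,-0.4,-4],[0.08,1,0.03],0.1],[[-0.5,-0.4,-4],[0.02,1,0.03],0.1],[[-0.5,-0.3,-3.6],[0,0.9,0.03],0.1],[[0,0,0],[0,0,0],0.1]]'
python3 -c "
from h import *
p,R,o=cur();print(o['joint_pos'],R.T@o['ft_force'])
X=p-R[:,2]*ctrl.grasp_offset-HUB['y'];q=np.arctan2(X@u,-X@yv);print(q,np.hypot(X@u,X@yv),X@n)
rows(p,R,[pose('y',1.02,0,1,T=np.radians(34))],[1])"
```

```text
time_s: 11.9
eef_pos: [0.6651, -0.2323, 0.1905]
eef_rot: [0.611, 2.488, 0.241]
ft_force: [-2.3, -2.8, 0.3]
finger_gap: 0.047
grasp_force: 1.6
[ 1.3037  0.6862 -1.1529  1.9381  0.9045  0.4367  0.7736] [ 0.2612 -3.1973 -1.6679]
1.0356481236497066 0.1221755302088418 0.0006660052642489501
n=1 turn/row [0.16 0.22 0.01] shifts [[0.22, -0.2, 0.07]]
```

Centred within tolerance. I correct by 2 mm and close gently on the grip, so the lever centres at the mark's angle.

```bash
python3 -m creep '[[[0,0,0],[0.2,-0.2,0],-0.2],[[0,0,0],[0,0,0],-0.3],[[0,0,0],[0,0,0],-0.5],[[0,0,0],[0,0,0],-0.6],[[0,0,0],[0,0,0],-0.6],[[0,0,0],[0,0,0],-0.6]]' 25
python3 -c "
from h import *
p,R,o=cur();print(R.T@o['ft_force'])
X=p-R[:,2]*ctrl.grasp_offset-HUB['y'];q=np.arctan2(X@u,-X@yv);print(q,np.hypot(X@u,X@yv),X@n)
cv2.imwrite('pics/w5.png',cv2.cvtColor(ctrl.capture('wrist'),cv2.COLOR_RGB2BGR))"
```

```text
time_s: 12.5
eef_pos: [0.6634, -0.2346, 0.1895]
eef_rot: [0.615, 2.485, 0.241]
ft_force: [-4.0, -6.2, 4.2]
finger_gap: 0.0197
grasp_force: 24.3
[-1.9796 -5.6835 -5.9481]
1.0112928953112261 0.12143605930954504 0.0009485094003784729
```

View pics/w5.png

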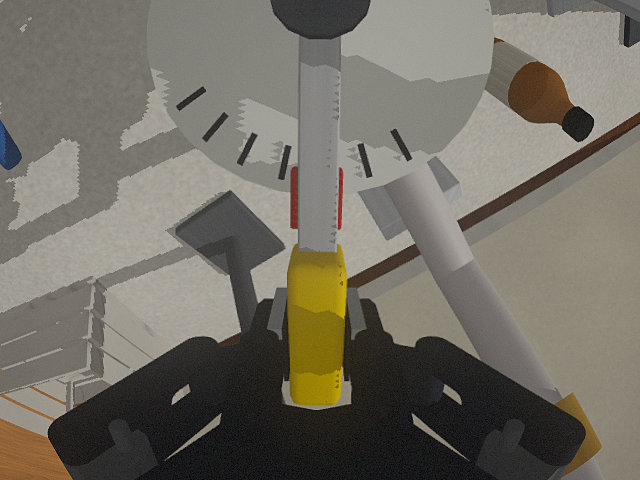

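The bare arm covers the middle of the red tab, with red showing about equally at (296,197) and (341,197), an offset under 1 mm. I release and retreat.

```bash
python3 -m creep '[[[0,0,0],[0,0,0],-0.2],[[0,0,0],[0,0,0],0.1],[[0,0,0],[0,0,0],0.1],[[0,0,0],[0,0,0],0.1],[[0,0,0],[0,0,-1.5],0.1],[[0,0,0],[0,0,-2.5],0.1],[[0,0,0],[0,0,-3],0.1],[[0,0,0],[0,0,-3],0.1]]'
python3 -m creep '[[[0,0,0],[0,0,-3],0.1],[[0,0,0],[0,0,-2],0.1],[[0,0,0],[0,0,0],0.1],[[0,0,0],[0,0,0],0.1]]'
python3 -c "
from h import *
p,R,o=cur();print(o['joint_pos'],o['dq'])
a=ctrl.capture('top')[150:330,220:540];b=ctrl.capture('wrist')
cv2.imwrite('pics/end.png',cv2.cvtColor(np.vstack([cv2.resize(a,(512,288)),cv2.resize(b[:350],(512,280))]),cv2.COLOR_RGB2BGR))"
```

```text
time_s: 13.35
eef_pos: [0.6071, -0.2346, 0.2722]
eef_rot: [0.609, 2.487, 0.248]
ft_force: [0.1, -0.4, 0.9]
finger_gap: 0.0466
grasp_force: 0.0
time_s: 13.75
eef_pos: [0.5792, -0.2383, 0.3126]
eef_rot: [0.612, 2.486, 0.243]
ft_force: [0.7, -0.1, -0.5]
finger_gap: 0.0471
grasp_force: 0.0
[ 1.7491  0.5113 -1.529   1.9813  0.4783  0.5984  1.1408] [-0.0269  0.0281  0.0157  0.0093  0.0145  0.004  -0.0029]
```

View pics/end.png

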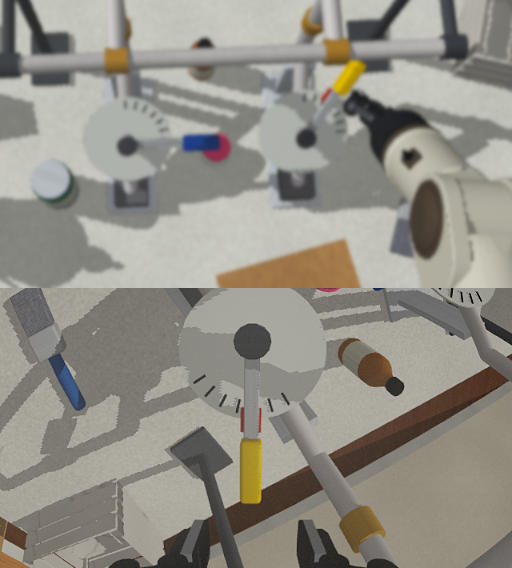

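The blue lever is closed, pointing right at (200,142). The yellow lever is over the red mark at (250,420), and the gripper is clear of everything. I hand in.

```bash
python3 -c "
from bench import ctrl
print(ctrl.job_done())"
```

```text
the job is handed in; nothing more can be done
None
```

I closed the blue valve against its stop, then opened the yellow valve until its lever sat over the middle of the red mark (under 1 mm off in the wrist view), let go of both levers with the arm clear, and handed the job in at about 14 s; the hand-in returned no verdict.

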